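# Clamp a caramel tin in the labelling jig

## Robot

A 6-joint arm with a two-finger parallel gripper is mounted at the origin on the work surface. World frame = base frame: x ahead of the robot, y to its left, z up, the work surface at z = 0. Lengths are in m, angles in rad, forces in N, time in s.
With the tool pointing down it reaches from about 0.3 to 0.875 m from the base axis. Payload 6.4 kg.
Tool frame: the origin (TCP) lies midway between the tips of the shut fingers; the grasp point (between the pads) lies 19 mm behind it; z points along the fingers, y is the direction in which the jaws open and shut (so a half turn about z gives the same grasp; the last joint's range is limited). The gripper opens to 88 mm and grips with 3 to 60 N. Pads are 18 mm wide; open, the fingers measure 123 mm over their backs; the gripper's body (75 mm by 187 mm) begins 45 mm behind the grasp point.
Start: joints at [1.092, 0.181, 1.607, -0, 1.354, -0.206], TCP at [0.155, 0.554, 0.239] pointing down, gripper open.
Joint ranges: [-2.99, 2.99], [-0.89, 2.07], [0.3, 2.58], [-1.14, 4.28], [0, 2.63], [-3.12, 3.12]. Speed limits (rad/s): [2.57, 2.57, 3.01, 3.14, 3.14, 3.14].

## Interface

Orientations are given as a 3x3 rotation matrix whose columns are the frame's x, y, z axes.
In Python, from station import bot gives the robot as it stands.
- The arm moves only by the tool move_arm, never from a script. Its argument "increments" is a list of rows, each a list of 7 numbers: the shift along the tool's x, y, z in cm, then the turn, a rotation vector about the tool's x, y, z in rad, then the closure, from 0 (fully open) to 1 (shut). A call has exactly 10 rows; each row is the pose to reach, as a shift and turn from the pose commanded when the call began, along the tool's axes at that moment; what a row does not reach only later rows make up. A row lasts 1/12 s, in which the tool goes at most 41.7 mm and 7.16 degrees, less where a joint would pass 70% of its speed; a pose out of reach is approached as far as the arm can. A call with a gripper value outside its range is refused whole. The fingers move at their own pace and stop on an object; the grip force is fixed at half the most. Time passes only in rows, so rows that repeat a pose let the fingers close, or fill a call up. It gives the time, the measured TCP pose, the force and the opening at its end, in the units of the state.
- bot.get_state(): the state, without advancing time (a new reading comes with each control period).
- bot.read_camera(name): name is "side" or "top"; returns a dict with "img" (384x512x3 uint8, red, green, blue), "vertical_fov" (degrees; the focal length in pixels is half the picture's height over the tangent of half this angle, whatever the lens; pixels are square), "cx", "cy" (the principal point, pixels), "cam_to_world" (4x4, takes a point from camera to world coordinates). Camera axes: x right, y up, looking along -z (the intrinsics and any distortion apply to the point x, -y, -z); pixel columns grow to the right and rows downward; lengths in m; the calibration is good to about 2 mm. A picture is of the moment at which its call begins. There is no depth.
- bot.sign_off(): hands the job in, once; it reports no verdict.
The state is a dict: "clock": time; "joint_pos": joint angles; "dq": joint speeds; "tau": joint torques, N m; "position": TCP position; "tool_rot": TCP orientation; "contact_force": force on the tool from outside, world axes, zero at the start; "ft_torque": the same for the moment, N m; "gripper_width": finger opening in m.
Only numpy, scipy, OpenCV 4.12 (cv2) and the standard library are available. Lean on these libraries where they do the work, as an engineer would, in place of code of your own. Each camera call takes 0.05 s, during which the arm holds its last target. There are 200 camera calls.

## Task

Take the rectangular tin out of the wooden stand and stand it in the labelling jig, centred between the fence and the pad with one of its long sides towards the fence, and let go of it. Then wind the handwheel clockwise by its crank handle until the sprung pad bears on the tin and holds it flat against the fence; stop before the spring is squeezed solid or the tin is crushed. Move the carriage only with the wheel, keep the tin upright, and leave the other things where they are.

Things in the scene. Friction and masses are not known exactly. Their poses are not given: they have to be found in the camera images.
- tin: Gold-lacquered rectangular tin (the only rectangular thing in the stand), 62 mm along its x, 46 mm along its y, 64 mm tall, about 0.3 kg, rigid. Origin: centre of its underside, z up. It starts upright in one bay of the stand.
- stand: Fixed wooden two-bay stand, 166 (x) x 66 (y) mm, floor 10 mm thick. Three dividers across it, 8 mm thick, tops at 76 mm, at x = -78, 0, +78 mm; bays (70 mm clear) at x = -39 and +39 mm, open towards +y and -y. The tin's short ends face the dividers, 4 mm away: here it can be gripped only over its 46 mm width (along y). Origin: centre of underside.
- jig: Fixed labelling jig. Base plate 12 mm thick, x -60..60, y -185..105 mm of the origin (underside). Along y: fence at +y end, nest, pad, carriage, handwheel at -y end. Fence, pad and carriage stand 78 mm above the table, just over a tin in the nest, with no room for fingers beside it: here hold the tin over its 62 mm length (along the jig's x), open on both sides.
- fence: Fixed upright steel plate of the jig, 85 mm wide, 14 mm thick, its top 78 mm above the table. Origin: centre of its underside on the base plate.
- carriage: Aluminium block of the jig, 70 x 30 mm, its top 78 mm above the table, that slides towards the fence along the jig's +y, 3.5 mm for each radian of the handwheel (22 mm a turn); it carries the pad. Origin: centre of its underside.
- fence_face (a point): Centre of the fence's flat face towards the pad; 23 mm from the nest centre.
- pad_face (a point): Centre of the pad's flat face towards the fence. The pad is a black rubber-faced plate, 52 mm wide, 8 mm thick, on two pins and a spring in front of the carriage.
- nest (a point): Where the underside centre of the tin ends when it stands flat against the fence, centred: on top of the base plate, axes as the jig's (y towards the fence).
- pad (a joint): How far the pad is pushed back into the carriage against its spring, m: 0 free, 0.010 solid. About 3 N to start, 11 N when solid.
- wheel (a joint): Handwheel angle, rad, growing clockwise seen from above, which moves the pad towards the fence; range 0 to 12. At value q the crank stands at angle -q from the jig's x axis. It turns stiffly (0.08 N m) and stays where it is left.
- wheel_axis (a point): On the handwheel's upright axis, at the height to grip the crank handle (114 mm above the table). The steel wheel has its rim 42 mm from the axis, rim top 87 mm above the table.
- crank_grip (a point): Grip point of the crank handle: black upright cylinder, 18 mm across, 35 mm tall (90 to 125 mm above the table), standing on the rim 42 mm from the axis and spinning freely on its pin, so a gripper can hold it and go round without turning.
- jar: round glass jar with steel lid, 46 mm across, 62 mm tall, in the stand's other bay; leave it
- tape: clear roll lying flat, 84 mm across, 24 mm tall; bystander
- choc_box: cardboard box 90 x 60 x 30 mm; bystander
- bowl: white bowl 110 mm across, 45 mm tall; bystander
- syrup: amber bottle 56 mm across, 150 mm tall; bystander
- scoop: spoon lying down; bystander
- carton: paper-white carton 100 x 70 x 50 mm; bystander
Things that resemble listed ones, but are neither listed nor needed, are in the scene too. Of the things shaped like the tin, the gold one is meant.

How it is judged:
By the outcome, as a careful person would: the job done as asked, in the order asked, and still so for the second after the job is handed in, with the robot touching nothing.
It also fails if it takes over 70 s, if anything falls off the work surface, if the arm or the gripper's body presses on something with over 40 N, if the wrist force passes 120 N, or if a joint passes its speed limit or range.

## Working session

There is one attempt and no reset: what is moved stays moved. The work goes in short steps, Python scripts to look and compute and a tool call to move; the robot and the scene stay as the last step left them, time stands still between calls to the robot, and variables do not carry over. Pictures are saved under pics/ and viewed, about 8 in all and at most 12, crops included, and the job is handed in when it is done.

Besides the shell and the picture viewer there is one more tool, called by a JSON object that holds its "op" and its "data", one argument or row to a line. move_arm: Moves the arm, as the interface text tells. Its arguments: {"type":"object","properties":{"increments":{"type":"array"}},"required":["increments"]}

```bash
mkdir -p pics; ls
cat > h.py <<'E'
import numpy as np, cv2
from station import bot
def cam(n):
    c=bot.read_camera(n); return c
def K(c):
    f=c["img"].shape[0]/2/np.tan(np.radians(c["vertical_fov"])/2); return f
def dist(c): return c.get("distortion", None)
def ray(c,u,v):
    f=K(c); T=np.array(c["cam_to_world"])
    d=T[:3,:3]@np.array([(u-c["cx"])/f,-(v-c["cy"])/f,-1.]); return T[:3,3],d
def at(c,u,v,z):
    o,d=ray(c,u,v); return o+d*(z-o[2])/d[2]
def proj(c,p):
    T=np.array(c["cam_to_world"]); q=T[:3,:3].T@(np.array(p)-T[:3,3]); f=K(c)
    return c["cx"]+f*q[0]/-q[2], c["cy"]-f*q[1]/-q[2]
E
python3 - <<'E'
from h import *
for n in("side","top"):
    c=cam(n); print({k:v for k,v in c.items() if k!="img"}); cv2.imwrite(f"pics/{n}0.png",cv2.resize(c["img"][:,:,::-1],(800,600),interpolation=cv2.INTER_CUBIC))
print(bot.get_state())
E
```

```text
pics
{'vertical_fov': 53.29841113452429, 'cx': 260.4663250890299, 'cy': 192.22791091217505, 'cam_to_world': array([[ 0.91851257,  0.27043662, -0.28844182,  0.23903145],
       [-0.39495574,  0.59329275, -0.70143687, -0.75811376],
       [-0.01856378,  0.75820034,  0.65175735,  0.82200581],
       [ 0.        ,  0.        ,  0.        ,  1.        ]])}
{'vertical_fov': 50.877605183374804, 'cx': 253.43655364525944, 'cy': 187.89815580151713, 'cam_to_world': array([[ 0.00299639,  0.9919493 , -0.12660019,  0.41564972],
       [-0.99990109,  0.0047117 ,  0.01325172,  0.02846703],
       [ 0.01374153,  0.12654796,  0.99186531,  1.22558779],
       [ 0.        ,  0.        ,  0.        ,  1.        ]])}
{'clock': 0.1, 'joint_pos': array([ 1.09170052e+00,  1.81458196e-01,  1.60790154e+00, -2.34418532e-05,
        1.35379790e+00, -2.06329221e-01]), 'dq': array([-2.21002761e-03, -3.06023230e-03, -2.06852788e-03,  1.25014606e-03,
        6.96088945e-04,  3.60731433e-05]), 'tau': array([-2.12037457e-05, -4.34818697e+01, -3.42697656e+01,  7.04634539e-02,
        3.39351268e-02, -2.96197823e-05]), 'position': array([0.1546826 , 0.5533033 , 0.23790817]), 'tool_rot': array([[-9.63030535e-01,  2.69391347e-01, -7.01106341e-04],
       [ 2.69392095e-01,  9.63029564e-01, -1.39933747e-03],
       [ 2.98216726e-04, -1.53647722e-03, -9.99998775e-01]]), 'contact_force': array([ 0.2645785 , -0.26070855,  0.00478622]), 'ft_torque': array([-0.03562812,  0.05513682, -0.02746523]), 'gripper_width': 0.08817598604645106}
```

View pics/top0.png

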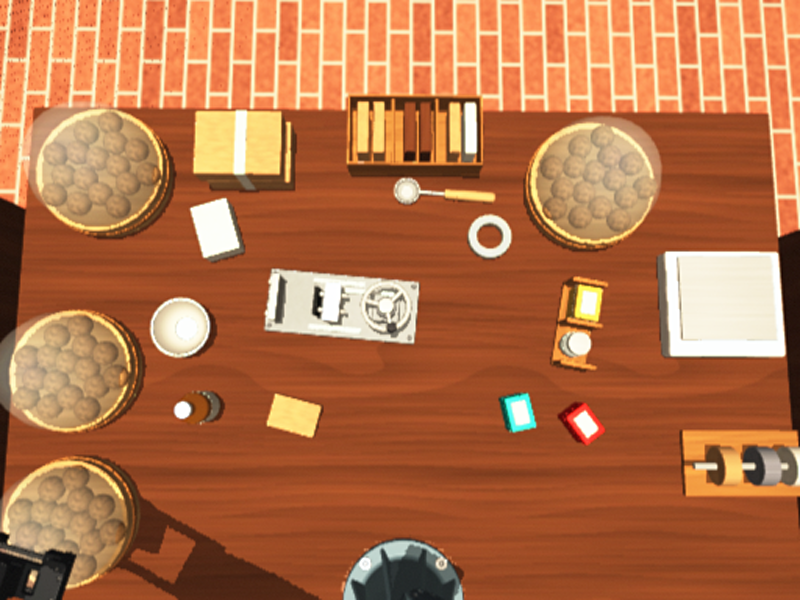

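View pics/side0.png

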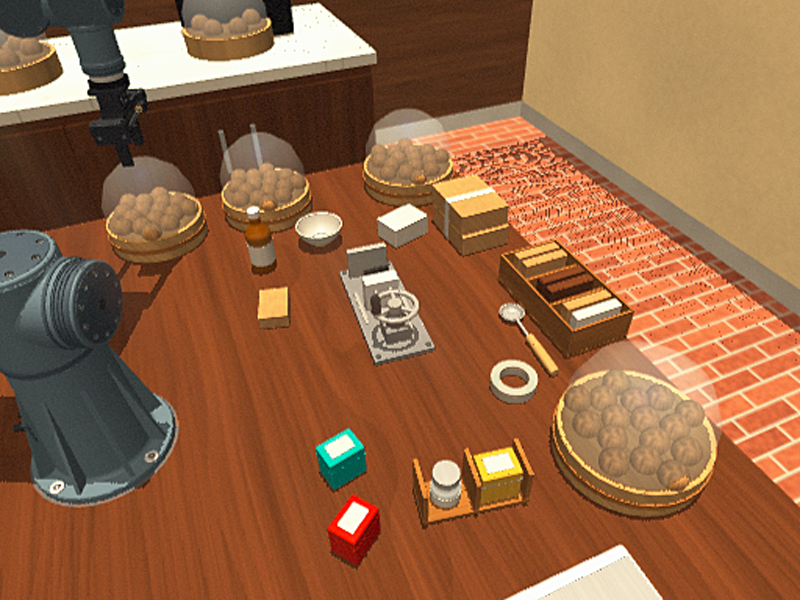

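Top (800×600 px): the gold tin is at (588,302) in the stand's upper bay, with the jar at (575,344). The jig runs from (265,300) to (418,313), fence on the left, with the wheel at (387,306) and the crank near (391,328). In the side view the tin is at (498,470) and the jig around (388,300). Next I'll measure by masks.

Run:
```python
from h import *
C={n:cam(n) for n in("side","top")}
np.save("C.npy",C,allow_pickle=True)
def comps(m,box,mn=8):
    M=np.zeros_like(m,np.uint8); x0,y0,x1,y1=box; M[y0:y1,x0:x1]=m[y0:y1,x0:x1]
    n,l,s,ce=cv2.connectedComponentsWithStats(M,connectivity=8)
    return [(l==i,s[i],ce[i]) for i in range(1,n) if s[i][4]>=mn]
# top
c=C["top"]; hsv=cv2.cvtColor(c["img"],cv2.COLOR_RGB2HSV); H,S,V=[hsv[...,i].astype(int) for i in range(3)]
def rect(m,z,nm):
    p=np.argwhere(m)[:,::-1].astype(float)
    hull=cv2.convexHull(p.astype(np.float32)).reshape(-1,2)
    w=np.array([at(c,u,v,z)[:2] for u,v in hull]); 
    r=cv2.minAreaRect((w*1000).astype(np.float32)); print(nm,np.round(r[0],1),np.round(r[1],1),round(r[2],2))
for m,s,ce in comps((S<70)&(V>90),(165,165,272,225),300): print("plate",s,ce); rect(m,.012,"plate")
tinm=(H>20)&(H<35)&(S>140)&(V>150)|((S<100)&(V>200))
for m,s,ce in comps(tinm,(360,178,388,210),30): print("tin",s,ce,at(c,*ce,.064)); rect(m,.064,"tin")
for m,s,ce in comps((H>5)&(H<22)&(S>100)&(V>120),(345,170,395,240),10): print("wood",s,ce); rect(m,.076,"div")
for m,s,ce in comps(V<60,(165,165,272,225),5): print("dark",s,ce,at(c,*ce,.12))
t=c["img"][165:225,165:272]; a=cv2.resize(t,None,fx=7,fy=7,interpolation=cv2.INTER_CUBIC)
cv2.imwrite("pics/jigtop.png",a[:,:,::-1])
s=C["side"]["img"]; b=cv2.resize(s[150:235,210:285],None,fx=5,fy=5,interpolation=cv2.INTER_CUBIC); d=cv2.resize(c["img"][170:245,345:395],None,fx=6,fy=6,interpolation=cv2.INTER_CUBIC)
o=np.zeros((460,700,3),np.uint8); o[:b.shape[0],:b.shape[1]]=b;o[:450,390:690]=d
cv2.imwrite("pics/mix.png",o[:,:,::-1])
```

```text
plate [ 170  172   98   48 3596] [219.67714127 195.67602892]
plate [547.  117.9] [290.2 120.2] 84.96
tin [368 182  17  24 309] [376.11650485 193.57281553] [ 0.5489702  -0.34393161  0.064     ]
tin [ 549.2 -344. ] [44.8 62.5] 80.04
wood [ 345  170   50   70 2688] [369.25595238 204.49404762]
div [ 517.1 -320.8] [142.6 202.8] 88.52
dark [201 184   5  19  59] [202.69491525 192.88135593] [0.54227526 0.15332472 0.12      ]
```

View pics/jigtop.png

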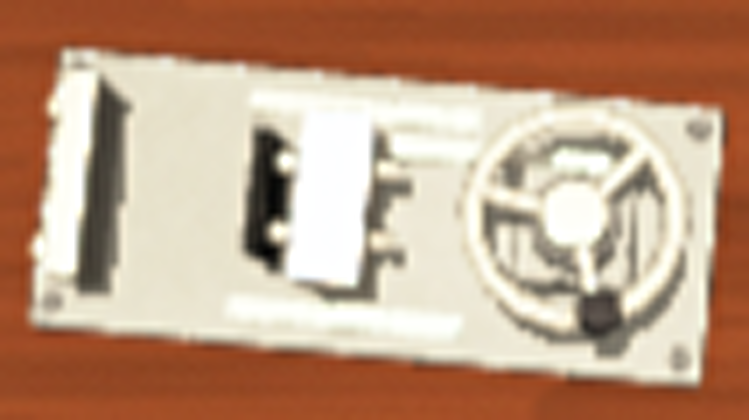

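View pics/mix.png

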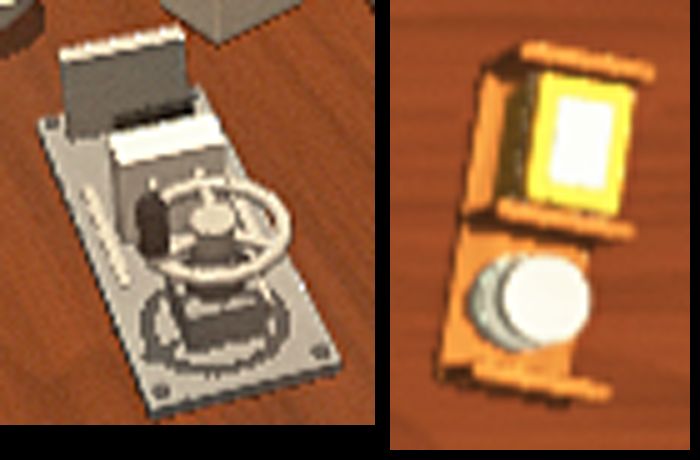

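The top crop shows the fence's white top edge at x≈60–97, the black pad at x≈245–285, and the carriage top at x≈297–370. It also shows the wheel hub at (574,213) and the black crank cap at (600,313). The mixed crop shows the tin standing in the upper bay and the jar in the lower one. The plate fit came out at 290×120, which matches the given size. Next I'll measure the finer features.

```bash
cat >> h.py <<'E'
pc=np.array([.547,.1179]); a=np.radians(84.96-90); jx=np.array([np.cos(a),np.sin(a)]); jy=np.array([-np.sin(a),np.cos(a)]); O=pc+.040*jy
def tojig(p): d=np.array(p)[:2]-O; return np.round(np.array([d@jx,d@jy])*1000,1)
def sub(c,box,fn,scale=8):
    x0,y0,x1,y1=box
    im=cv2.resize(c["img"][y0:y1,x0:x1],None,fx=scale,fy=scale,interpolation=cv2.INTER_CUBIC)
    m=fn(cv2.cvtColor(im,cv2.COLOR_RGB2HSV).astype(int)).astype(np.uint8)
    n,l,s,ce=cv2.connectedComponentsWithStats(m)
    i=1+np.argmax(s[1:,4]); P=np.argwhere(l==i)[:,::-1]
    return (P+.5)/scale-.5+[x0,y0]
def rect(c,P,z):
    h=cv2.convexHull(P.astype(np.float32)).reshape(-1,2); w=np.array([at(c,u,v,z)[:2] for u,v in h])
    return cv2.minAreaRect((w*1000).astype(np.float32))
E
python3 - <<'E'
from h import *
C=np.load("C.npy",allow_pickle=True).item(); c=C["top"]; s=C["side"]
def show(n,P,z,cc=c):
    r=rect(cc,P,z); print(n,np.round(r[0],1),np.round(r[1],1),round(r[2],1),"jig",tojig(np.array(r[0])/1000))
print("O",O)
white=lambda h:(h[...,2]>235)&(h[...,1]<60)
show("fence",sub(c,(170,172,181,208),lambda h:(h[...,2]>215)&(h[...,1]<60)),.078)
show("carr",sub(c,(205,178,220,208),lambda h:(h[...,2]>245)&(h[...,1]<40)),.078)
show("pad",sub(c,(198,180,210,206),lambda h:h[...,2]<70),.078)
P=sub(c,(245,204,256,215),lambda h:h[...,2]<110); show("crank",P,.125)
show("tin",sub(c,(362,178,390,210),lambda h:((h[...,0]>20)&(h[...,0]<35)&(h[...,1]>140)&(h[...,2]>170))|((h[...,1]<100)&(h[...,2]>200))),.074)
# side crank: dark blob
x0,y0=210,150
P=sub(s,(232,183,248,205),lambda h:h[...,2]<75); print("side crank px",P.mean(0),P.min(0),P.max(0))
show("carr side",sub(s,(228,170,262,186),lambda h:(h[...,2]>225)&(h[...,1]<60)),.078,s)
show("fence side",sub(s,(218,152,252,164),lambda h:(h[...,2]>215)&(h[...,1]<60)),.078,s)
for q in (2.6,2.8,3,3.2):
    w=O+jy*(-.120); p=w+.042*(np.cos(q)*jx-np.sin(q)*jy); print(q,proj(s,[*p,.1075]),proj(c,[*p,.125]))
print("hub top",tojig(at(c,574/7+165-.43,213/7+165-.43,.09)))
# crank triangulate
o1,d1=ray(c,600/7+165-.43,313/7+165-.43); 
print(tojig(at(c,600/7+165-.43,313/7+165-.43,.125)))
E
```

```text
O [0.55051405 0.15774534]
fence [556.4 238.9] [ 22.9 104.9] 83.5 jig [-1.2 81.4]
carr [552.1 132. ] [78.8 42.8] 0.3 jig [  3.8 -25.5]
pad [546.5 157.6] [13.7 53.8] 85.5 jig [-4.  -0.5]
crank [495.7  22.5] [18.9 16.6] 15.4 jig [ -42.7 -139.5]
tin [ 548.6 -340.8] [46.2 63.5] 80.2 jig [  41.9 -496.8]
side crank px [240.11161598 195.4479314 ] [236.9375 188.1875] [243.0625 200.9375]
carr side [546.6 133.1] [34.7 69.7] 84.4 jig [ -1.8 -24.9]
fence side [556.3 239.3] [15.4 84. ] 83.5 jig [-1.5 81.8]
2.6 (np.float64(242.0845878550434), np.float64(195.40548111308138)) (np.float64(251.166368566688), np.float64(207.46161900086045))
2.8 (np.float64(240.1400703109465), np.float64(194.03164261964685)) (np.float64(248.28151973819675), np.float64(208.51135758889046))
3 (np.float64(238.68880279378703), np.float64(192.42949859815738)) (np.float64(245.24355582655465), np.float64(208.96841824072035))
3.2 (np.float64(237.78356312620872), np.float64(190.668598744607)) (np.float64(242.17519667489495), np.float64(208.81388743156893))
hub top [   0.8 -125.5]
[ -41.2 -139.7]
```

{"op": "move_arm", "data": {
  "increments": [
    [0, 0, 0, 0, 0, -0.09, 0],
    [-10, -30, 0, 0, 0, -0.09, 0],
    [-15, -60, 0, 0, 0, -0.09, 0],
    [-15, -60, 0, 0, 0, -0.09, 0],
    [-15, -60, 0, 0, 0, -0.09, 0],
    [-15, -60, 0, 0, 0, -0.09, 0],
    [-15, -60, 0, 0, 0, -0.09, 0],
    [-15, -60, 0, 0, 0, -0.09, 0],
    [-15, -60, 0, 0, 0, -0.09, 0],
    [-15, -60, 0, 0, 0, -0.09, 0]
  ]
}}

```text
clock: 1.03
position: [0.1452, 0.1822, 0.2384]
tool_rot: [[-0.984, 0.179, 0.0], [0.179, 0.984, -0.001], [-0.0, -0.0, -1.0]]
contact_force: [1.2, -0.7, 0.5]
gripper_width: 0.0885
```

{"op": "move_arm", "data": {
  "increments": [
    [-30, 0.5, 0, 0, 0, 0, 0],
    [-30, 0.5, 0, 0, 0, 0, 0],
    [-30, 0.5, 0, 0, 0, 0, 0],
    [-30, 0.5, 0, 0, 0, 0, 0],
    [-30, 0.5, 0, 0, 0, 0, 0],
    [-49, -44.2, 0, 0, 0, 0, 0],
    [-49, -44.2, 0, 0, 0, 0, 0],
    [-49, -44.2, 0, 0, 0, 0, 0],
    [-49, -44.2, 0, 0, 0, 0, 0],
    [-49, -44.2, 0, 0, 0, 0, 0]
  ]
}}

```text
clock: 1.87
position: [0.4296, -0.0463, 0.2389]
tool_rot: [[-0.983, 0.182, 0.0], [0.182, 0.983, 0.0], [-0.0, 0.0, -1.0]]
contact_force: [1.2, 1.2, -0.1]
gripper_width: 0.0879
```

{"op": "move_arm", "data": {
  "increments": [
    [-30, -34.5, 0, 0, 0, 0, 0],
    [-30, -34.5, 0, 0, 0, 0, 0],
    [-30, -34.5, 0, 0, 0, 0, 0],
    [-30, -34.5, 0, 0, 0, 0, 0],
    [-30, -34.5, 0, 0, 0, 0, 0],
    [-30, -34.5, 0, 0, 0, 0, 0],
    [-30, -34.5, 0, 0, 0, 0, 0],
    [-30, -34.5, 0, 0, 0, 0, 0],
    [-30, -34.5, 0, 0, 0, 0, 0],
    [-30, -34.5, 0, 0, 0, 0, 0]
  ]
}}

```text
clock: 2.7
position: [0.6416, -0.4048, 0.2384]
tool_rot: [[-0.983, 0.182, -0.0], [0.182, 0.983, 0.0], [0.001, 0.0, -1.0]]
contact_force: [1.3, 0.2, -0.0]
gripper_width: 0.088
```

{"op": "move_arm", "data": {
  "increments": [
    [10.3, 4.6, 0, 0, 0, 0, 0],
    [10.3, 4.6, 0, 0, 0, 0, 0],
    [10.3, 4.6, 0, 0, 0, 0, 0],
    [10.3, 4.6, 0, 0, 0, 0, 0],
    [10.3, 4.6, 9, 0, 0, 0, 0],
    [10.3, 4.6, 9, 0, 0, 0, 0],
    [10.3, 4.6, 9, 0, 0, 0, 0],
    [10.3, 4.6, 9, 0, 0, 0, 0],
    [10.3, 4.6, 9, 0, 0, 0, 0],
    [10.3, 4.6, 9, 0, 0, 0, 0]
  ]
}}

```text
clock: 3.53
position: [0.5496, -0.3404, 0.152]
tool_rot: [[-0.983, 0.182, 0.003], [0.182, 0.983, -0.003], [-0.004, -0.002, -1.0]]
contact_force: [1.0, 0.5, 0.8]
gripper_width: 0.0883
```

{"op": "move_arm", "data": {
  "increments": [
    [0, 0, 3, 0, 0, 0, 0],
    [0, 0, 6, 0, 0, 0, 0],
    [0.1, 0, 9, 0, 0, 0, 0],
    [0.1, 0, 11, 0, 0, 0, 0],
    [0.1, 0, 12, 0, 0, 0, 0],
    [0.1, 0, 12, 0, 0, 0, 0],
    [0.1, 0, 12, 0, 0, 0, 0],
    [0.1, 0, 12, 0, 0, 0, 0.3],
    [0.1, 0, 12, 0, 0, 0, 0.7],
    [0.1, 0, 12, 0, 0, 0, 0.7]
  ]
}}

```text
clock: 4.37
position: [0.5481, -0.3399, 0.031]
tool_rot: [[-0.983, 0.182, 0.002], [0.182, 0.983, -0.002], [-0.003, -0.002, -1.0]]
contact_force: [-0.1, 0.9, 0.7]
gripper_width: 0.0704
```

{"op": "move_arm", "data": {
  "increments": [
    [0, 0, 0, 0, 0, 0, 0.8],
    [0, 0, 0, 0, 0, 0, 0.8],
    [0, 0, 0, 0, 0, 0, 0.8],
    [0, 0, 0, 0, 0, 0, 0.8],
    [0, 0, 0, 0, 0, 0, 0.8],
    [0, 0, 0, 0, 0, 0, 0.8],
    [0, 0, 0, 0, 0, 0, 0.8],
    [0, 0, 0, 0, 0, 0, 0.8],
    [0, 0, 0, 0, 0, 0, 0.8],
    [0, 0, 0, 0, 0, 0, 0.8]
  ]
}}

```text
clock: 5.2
position: [0.5472, -0.3393, 0.0293]
tool_rot: [[-0.983, 0.182, 0.0], [0.182, 0.983, -0.001], [-0.0, -0.0, -1.0]]
contact_force: [-2.2, -1.6, 2.9]
gripper_width: 0.0459
```

{"op": "move_arm", "data": {
  "increments": [
    [0, 0, -2, 0, 0, 0, 0.8],
    [0, 0, -5, 0, 0, 0, 0.8],
    [0, 0, -8.5, 0, 0, 0, 0.8],
    [0, 0, -11, 0, 0, 0, 0.8],
    [1, 3, -11, 0, 0, 0, 0.8],
    [2.5, 6.5, -11, 0, 0, 0, 0.8],
    [4, 10.2, -11, 0, 0, 0, 0.8],
    [5.5, 14, -11, 0, 0, 0, 0.8],
    [6.6, 17, -11, 0, 0, 0, 0.8],
    [7.3, 19, -11, 0, 0, 0, 0.8]
  ]
}}

```text
clock: 6.03
position: [0.5077, -0.1346, 0.1374]
tool_rot: [[-0.984, 0.18, -0.003], [0.18, 0.984, 0.003], [0.004, 0.003, -1.0]]
contact_force: [1.5, -0.9, -4.4]
gripper_width: 0.0455
```

{"op": "move_arm", "data": {
  "increments": [
    [0, 0, 2, 0, 0, 0, 0.8],
    [0, 0, 5, 0, 0, 0, 0.8],
    [0, 0, 8, 0, 0, 0, 0.8],
    [0, 0, 9.5, 0, 0, 0, 0.8],
    [0, 0, 10.5, 0, 0, 0, 0.8],
    [0, 0, 11, 0, 0, 0, 0.8],
    [0, 0, 11, 0, 0, 0, 0.8],
    [0, 0, 11, 0, 0, 0, 0.8],
    [0, 0, 11, 0, 0, 0, 0.8],
    [0, 0, 11, 0, 0, 0, 0.8]
  ]
}}

```text
clock: 6.87
position: [0.5108, -0.1394, 0.0303]
tool_rot: [[-0.983, 0.182, 0.002], [0.182, 0.983, -0.001], [-0.002, -0.001, -1.0]]
contact_force: [0.8, 0.3, -3.1]
gripper_width: 0.0456
```

Lower by 1 cm until it touches, then release.

{"op": "move_arm", "data": {
  "increments": [
    [0, 0, 0.5, 0, 0, 0, 0.8],
    [0, 0, 0.9, 0, 0, 0, 0.8],
    [0, 0, 1.0, 0, 0, 0, 0.8],
    [0, 0, 1.1, 0, 0, 0, 0.8],
    [0, 0, 1.1, 0, 0, 0, 0.8],
    [0, 0, 1.1, 0, 0, 0, 0.8],
    [0, 0, 1.1, 0, 0, 0, 0],
    [0, 0, 1.1, 0, 0, 0, 0],
    [0, 0, 1.1, 0, 0, 0, 0],
    [0, 0, 1.1, 0, 0, 0, 0]
  ]
}}

```text
clock: 7.7
position: [0.51, -0.1389, 0.018]
tool_rot: [[-0.983, 0.182, 0.0], [0.182, 0.983, -0.0], [-0.0, -0.0, -1.0]]
contact_force: [-0.3, 0.5, -0.3]
gripper_width: 0.0704
```

{"op": "move_arm", "data": {
  "increments": [
    [0, 0, 0, 0, 0, 0, 0],
    [0, 0, 0, 0, 0, 0, 0],
    [0, 0, -3, 0, 0, 0, 0],
    [0, 0, -7, 0, 0, 0, 0],
    [0, 0, -11, 0, 0, 0, 0],
    [0, 0, -11, 0, 0, 0, 0],
    [0, 0, -11, 0, 0, 0.1, 0],
    [0, 0, -11, 0, 0, 0.2, 0],
    [0, 0, -11, 0, 0, 0.3, 0],
    [0, 0, -11, 0, 0, 0.4, 0]
  ]
}}

```text
clock: 8.53
position: [0.5099, -0.1389, 0.128]
tool_rot: [[-0.832, 0.554, 0.0], [0.554, 0.832, -0.0], [-0.0, 0.0, -1.0]]
contact_force: [-0.9, 0.3, 0.3]
gripper_width: 0.0882
```

{"op": "move_arm", "data": {
  "increments": [
    [0, 0, 0, 0, 0, 0.12, 0],
    [0, 0, 0, 0, 0, 0.24, 0],
    [0, 0, 0, 0, 0, 0.36, 0],
    [0, 0, 0, 0, 0, 0.48, 0],
    [0, 0, 0, 0, 0, 0.6, 0],
    [0, 0, 0, 0, 0, 0.72, 0],
    [0, 0, 0, 0, 0, 0.84, 0],
    [0, 0, 0, 0, 0, 0.96, 0],
    [0, 0, 0, 0, 0, 1.08, 0],
    [0, 0, 0, 0, 0, 1.17, 0]
  ]
}}

```text
clock: 9.37
position: [0.5099, -0.1388, 0.1278]
tool_rot: [[0.187, 0.982, -0.0], [0.982, -0.187, 0.0], [0.0, -0.0, -1.0]]
contact_force: [0.5, -0.0, -0.6]
gripper_width: 0.0881
```

{"op": "move_arm", "data": {
  "increments": [
    [0, 0, 3, 0, 0, 0, 0],
    [0, 0, 6.5, 0, 0, 0, 0],
    [0, 0, 9, 0, 0, 0, 0],
    [0, 0, 10.2, 0, 0, 0, 0],
    [0, 0, 10.2, 0, 0, 0, 0],
    [0, 0, 10.2, 0, 0, 0, 0],
    [0, 0, 10.2, 0, 0, 0, 0.4],
    [0, 0, 10.2, 0, 0, 0, 0.6],
    [0, 0, 10.2, 0, 0, 0, 0.6],
    [0, 0, 10.2, 0, 0, 0, 0.6]
  ]
}}

```text
clock: 10.2
position: [0.5106, -0.1392, 0.0272]
tool_rot: [[0.181, 0.984, 0.002], [0.984, -0.181, -0.001], [-0.001, 0.002, -1.0]]
contact_force: [-6.6, 1.7, 4.6]
gripper_width: 0.0633
```

{"op": "move_arm", "data": {
  "increments": [
    [0, 0, 0, 0, 0, 0, 0.6],
    [0, 0, 0, 0, 0, 0, 0.6],
    [0, 0, 0, 0, 0, 0, 0.6],
    [0, 0, 0, 0, 0, 0, 0.6],
    [0, 0, -2, 0, 0, 0, 0.6],
    [0, 0, -5, 0, 0, 0, 0.6],
    [0, 0, -9, 0, 0, 0, 0.6],
    [0, 0, -12, 0, 0, 0, 0.6],
    [0, 0, -14, 0, 0, 0, 0.6],
    [0, 0, -14, 0, 0, 0, 0.6]
  ]
}}

```text
clock: 11.03
position: [0.5124, -0.1401, 0.1709]
tool_rot: [[0.181, 0.983, 0.008], [0.984, -0.181, -0.004], [-0.003, 0.008, -1.0]]
contact_force: [0.7, -0.9, -3.1]
gripper_width: 0.0617
```

Run:
```python
from h import *
C=np.load("C.npy",allow_pickle=True).item(); c=C["top"]
# rim: fit on crop points (rim outer edge), grip axis
for (u,v) in ((576,219),(574,213)): print("axis",tojig(at(c,u/7+165-.43,v/7+165-.43,.086)))
s=bot.get_state(); print(s["position"],s["gripper_width"],s["tool_rot"][:,1])
# triangulate crank grip: top cap ray vs side blob mid ray (z~.1075)
print("crank side",tojig(at(C["side"],240.1,195.0,.1075)))
nest=O+jy*.0475-jx*.001; print("target",nest)  # tin 4.5mm clear of the fence
for d in (nest-s["position"][:2],): 
  R=s["tool_rot"]; print("tool shift cm",100*R.T@np.array([*d,0]), "turn", np.arctan2(s["tool_rot"][1,1],s["tool_rot"][0,1])-a)
```

```text
axis [  -1.2 -126.5]
axis [   1.2 -125.4]
[ 0.51244813 -0.14008667  0.17086296] 0.06167951605804713 [ 0.98348232 -0.18081588  0.00825519]
crank side [ -40.8 -138.1]
target [0.55369085 0.20514954]
tool shift cm [34.7001265  -2.18627082 -0.10724756] turn -0.09385761252836033
```

{"op": "move_arm", "data": {
  "increments": [
    [0, 0, -2, 0, 0, 0, 0.6],
    [4, -0.25, -2, 0, 0, -0.02, 0.6],
    [8, -0.5, -2, 0, 0, -0.04, 0.6],
    [12, -0.8, -2, 0, 0, -0.06, 0.6],
    [16, -1, -2, 0, 0, -0.08, 0.6],
    [20, -1.3, -2, 0, 0, -0.094, 0.6],
    [24, -1.5, -2, 0, 0, -0.094, 0.6],
    [28, -1.8, -2, 0, 0, -0.094, 0.6],
    [31.5, -2.0, -2, 0, 0, -0.094, 0.6],
    [34.1, -2.15, -2, 0, 0, -0.094, 0.6]
  ]
}}

```text
clock: 11.87
position: [0.5489, 0.2034, 0.1834]
tool_rot: [[0.086, 0.996, -0.003], [0.996, -0.086, 0.0], [-0.0, -0.003, -1.0]]
contact_force: [-0.4, -0.1, -3.5]
gripper_width: 0.0617
```

{"op": "move_arm", "data": {
  "increments": [
    [0, 0, 0, 0, 0, 0, 0.6],
    [0, 0, 0, 0, 0, 0, 0.6],
    [0, 0, 1, 0, 0, 0, 0.6],
    [0, 0, 3, 0, 0, 0, 0.6],
    [0, 0, 5, 0, 0, 0, 0.6],
    [0, 0, 5, 0, 0, 0, 0.6],
    [0, 0, 5, 0, 0, 0, 0.6],
    [0, 0, 5, 0, 0, 0, 0.6],
    [0, 0, 5, 0, 0, 0, 0.6],
    [0, 0, 5, 0, 0, 0, 0.6]
  ]
}}

```text
clock: 12.7
position: [0.5514, 0.2002, 0.1374]
tool_rot: [[0.088, 0.996, 0.002], [0.996, -0.088, 0.0], [0.001, 0.002, -1.0]]
contact_force: [-0.3, 0.8, -3.2]
gripper_width: 0.0617
```

Run:
```python
from h import *
s=bot.get_state(); print(s["position"],tojig(s["position"]),s["gripper_width"],s["tool_rot"],np.degrees(np.arctan2(s["tool_rot"][1,1],s["tool_rot"][0,1])-a),s["contact_force"])
c=cam("side"); cv2.imwrite("pics/side1.png",cv2.resize(c["img"][90:250,170:350][:,:,::-1],None,fx=3.7,fy=3.7,interpolation=cv2.INTER_CUBIC))
```

```text
[0.5514184  0.20020038 0.13740387] [-2.8 42.4] 0.061719579776517534 [[ 8.83933469e-02  9.96082709e-01  2.41938014e-03]
 [ 9.96085490e-01 -8.83944380e-02  3.47641168e-04]
 [ 5.60139104e-04  2.37918028e-03 -9.99997013e-01]] -0.0312613963078129 [-0.25212274  0.82772206 -3.1541944 ]
```

View pics/side1.png

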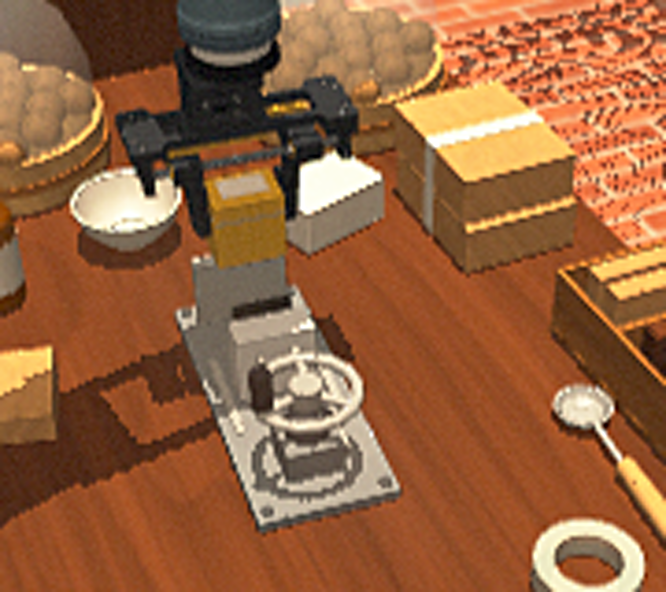

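Side view: the tin hangs upright above the nest, with its bottom about 11 cm above the table. The fence, pad and carriage are below it and clear. Lowering now.

{"op": "move_arm", "data": {
  "increments": [
    [0, 0.15, 0, 0, 0, 0, 0.6],
    [0, 0.15, 1.5, 0, 0, 0, 0.6],
    [0, 0.15, 3, 0, 0, 0, 0.6],
    [0, 0.15, 4.5, 0, 0, 0, 0.6],
    [0, 0.15, 6, 0, 0, 0, 0.6],
    [0, 0.15, 7.3, 0, 0, 0, 0.6],
    [0, 0.15, 8.5, 0, 0, 0, 0.6],
    [0, 0.15, 9, 0, 0, 0, 0.6],
    [0, 0.15, 9, 0, 0, 0, 0.6],
    [0, 0.15, 9, 0, 0, 0, 0.6]
  ]
}}

```text
clock: 13.58
position: [0.5521, 0.2003, 0.0461]
tool_rot: [[0.088, 0.996, 0.0], [0.996, -0.088, -0.0], [-0.0, 0.0, -1.0]]
contact_force: [1.0, -0.7, -3.1]
gripper_width: 0.0618
```

{"op": "move_arm", "data": {
  "increments": [
    [0, 0, 0.2, 0, 0, 0, 0.6],
    [0, 0, 0.4, 0, 0, 0, 0.6],
    [0, 0, 0.6, 0, 0, 0, 0.6],
    [0, 0, 0.8, 0, 0, 0, 0.6],
    [0, 0, 0.8, 0, 0, 0, 0.6],
    [0, 0, 0.8, 0, 0, 0, 0.6],
    [0, 0, 0.8, 0, 0, 0, 0.6],
    [0, 0, 0.8, 0, 0, 0, 0.6],
    [0, 0, 0.8, 0, 0, 0, 0.6],
    [0, 0, 0.8, 0, 0, 0, 0.6]
  ]
}}

```text
clock: 14.42
position: [0.5524, 0.2004, 0.0391]
tool_rot: [[0.088, 0.996, 0.001], [0.996, -0.088, 0.0], [0.0, 0.001, -1.0]]
contact_force: [-2.3, -0.3, 5.4]
gripper_width: 0.0619
```

Contact with the base plate. Release, then raise.

{"op": "move_arm", "data": {
  "increments": [
    [0, 0, -0.05, 0, 0, 0, 0.45],
    [0, 0, -0.05, 0, 0, 0, 0.3],
    [0, 0, -0.05, 0, 0, 0, 0],
    [0, 0, -0.05, 0, 0, 0, 0],
    [0, 0, -0.05, 0, 0, 0, 0],
    [0, 0, -0.05, 0, 0, 0, 0],
    [0, 0, -0.05, 0, 0, 0, 0],
    [0, 0, -3, 0, 0, 0, 0],
    [0, 0, -7, 0, 0, 0, 0],
    [0, 0, -11, 0, 0, 0, 0]
  ]
}}

```text
clock: 15.25
position: [0.5506, 0.2, 0.1478]
tool_rot: [[0.088, 0.996, -0.004], [0.996, -0.088, -0.001], [-0.001, -0.004, -1.0]]
contact_force: [0.7, 0.4, 0.3]
gripper_width: 0.088
```

{"op": "move_arm", "data": {
  "increments": [
    [0, 0, -4, 0, 0, 0, 0],
    [-4, -0.5, -6, 0, 0, 0, 0],
    [-8, -1.5, -6, 0, 0, 0, 0],
    [-12, -3, -6, 0, 0, 0, 0],
    [-16, -5, -6, 0, 0, 0, 0],
    [-20, -7, -6, 0, 0, 0, 0],
    [-24, -9, -6, 0, 0, 0, 0],
    [-28, -11, -6, 0, 0, 0, 0],
    [-32, -13, -6, 0, 0, 0, 0],
    [-34, -14, -6, 0, 0, 0, 0]
  ]
}}

```text
clock: 16.08
position: [0.3813, -0.1273, 0.2082]
tool_rot: [[0.087, 0.996, 0.001], [0.996, -0.087, -0.001], [-0.001, 0.001, -1.0]]
contact_force: [0.9, -0.3, 0.3]
gripper_width: 0.0881
```

Run:
```python
from h import *
s=bot.get_state(); print(s["position"],tojig(s["position"]),s["gripper_width"],s["joint_pos"])
c=cam("top"); d=cam("side"); np.save("C1.npy",dict(top=c,side=d),allow_pickle=True)
P=sub(c,(178,175,205,210),lambda h:((h[...,0]>20)&(h[...,0]<35)&(h[...,1]>120)&(h[...,2]>150)))
r=rect(c,P,.076); print("tin",r,tojig(np.array(r[0])/1000))
A=cv2.resize(c["img"][165:225,165:272],None,fx=7,fy=7,interpolation=cv2.INTER_CUBIC)[:,:,::-1]
cv2.imwrite("pics/top2.png",A)
```

```text
[ 0.38132651 -0.12732542  0.20822002] [-143.5 -298.8] 0.0881179632380964 [-6.19602181e-01 -2.00704227e-01  2.04885729e+00 -5.41436894e-05
  1.29243090e+00 -5.32187172e-01]
tin ((552.9404907226562, 199.03811645507812), (47.64936065673828, 62.86746597290039), 85.1936264038086) [-1.2 41.3]
```

View pics/top2.png

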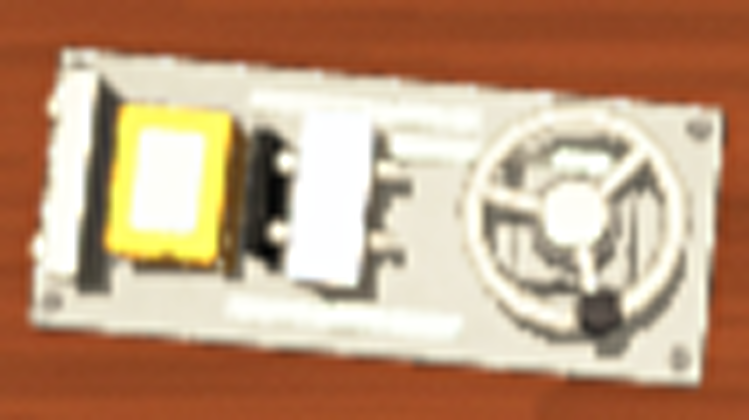

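Top view: the tin stands in the nest area at jig (-1.2, 41.3) mm, squared to within 0.3° and free of both fence and pad. The crank is unchanged at (600,313). Now I'll approach the crank, with the jaws turned to open along the jig's y.

{"op": "move_arm", "data": {
  "increments": [
    [0, 0, 0, 0, 0, -0.12, 0],
    [2, 1, 0, 0, 0, -0.24, 0],
    [4, 3, 0, 0, 0, -0.36, 0],
    [7, 5, 0, 0, 0, -0.48, 0],
    [10, 7, 0, 0, 0, -0.6, 0],
    [13, 9, 0, 0, 0, -0.72, 0],
    [16, 10.2, 0, 0, 0, -0.84, 0],
    [16, 10.2, 0, 0, 0, -0.96, 0],
    [16, 10.2, 0, 0, 0, -1.08, 0],
    [16, 10.2, 0, 0, 0, -1.2, 0]
  ]
}}

```text
clock: 17.02
position: [0.4984, 0.0261, 0.2077]
tool_rot: [[-0.9, 0.435, -0.001], [0.435, 0.9, 0.0], [0.001, 0.0, -1.0]]
contact_force: [-0.2, -1.0, 0.1]
gripper_width: 0.0882
```

{"op": "move_arm", "data": {
  "increments": [
    [0, 0, 0, 0, 0, -0.12, 0.3],
    [0, 0, 0, 0, 0, -0.24, 0.3],
    [0, 0, 0, 0, 0, -0.37, 0.3],
    [0, 0, 0, 0, 0, -0.37, 0.3],
    [0, 0, 2, 0, 0, -0.37, 0.3],
    [0, 0, 4, 0, 0, -0.37, 0.3],
    [0, 0, 6, 0, 0, -0.37, 0.3],
    [0, 0, 6, 0, 0, -0.37, 0.3],
    [0, 0, 6, 0, 0, -0.37, 0.3],
    [0, 0, 6, 0, 0, -0.37, 0.3]
  ]
}}

```text
clock: 17.85
position: [0.4989, 0.0245, 0.149]
tool_rot: [[-0.996, 0.09, 0.001], [0.09, 0.996, -0.0], [-0.001, -0.0, -1.0]]
contact_force: [0.1, -0.3, 0.6]
gripper_width: 0.0615
```

Run:
```python
from h import *
s=bot.get_state(); R=s["tool_rot"]; print(s["position"],tojig(s["position"]),s["gripper_width"],R[:,1])
print(R.T@np.array([*(O-.0414*jx-.139*jy),.095])*100-R.T@s["position"]*100)
c=cam("side"); cv2.imwrite("pics/side3.png",cv2.resize(c["img"][130:230,200:300][:,:,::-1],None,fx=6,fy=6,interpolation=cv2.INTER_CUBIC))
```

```text
[0.49889585 0.02445433 0.14899645] [ -39.7 -137.3] 0.061529833340842215 [ 8.99511085e-02  9.95946180e-01 -6.28279942e-05]
[ 0.17437226 -0.16897857  5.39947682]
```

View pics/side3.png

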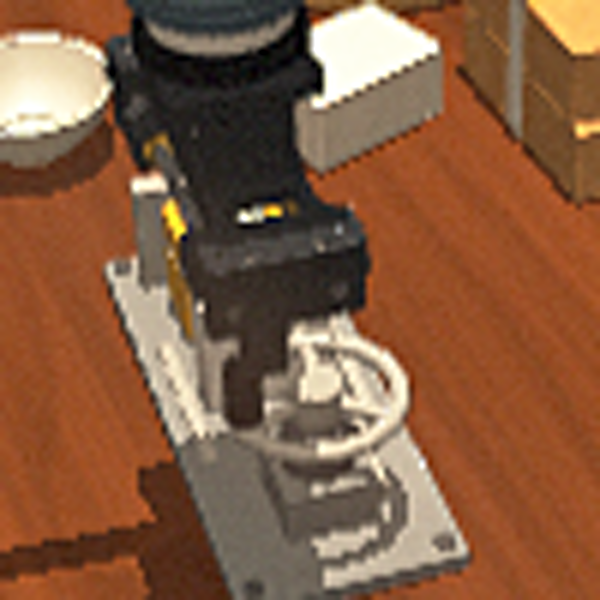

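Side view: the fingers straddle the crank (near pixel (245,400)), above the rim. Now descend and close.

{"op": "move_arm", "data": {
  "increments": [
    [0.17, -0.17, 1, 0, 0, 0, 0.3],
    [0.17, -0.17, 2.5, 0, 0, 0, 0.3],
    [0.17, -0.17, 4, 0, 0, 0, 0.3],
    [0.17, -0.17, 5.2, 0, 0, 0, 0.3],
    [0.17, -0.17, 5.2, 0, 0, 0, 0.3],
    [0.17, -0.17, 5.2, 0, 0, 0, 0.3],
    [0.17, -0.17, 5.2, 0, 0, 0, 0.5],
    [0.17, -0.17, 5.2, 0, 0, 0, 0.7],
    [0.17, -0.17, 5.2, 0, 0, 0, 0.85],
    [0.17, -0.17, 5.2, 0, 0, 0, 0.9]
  ]
}}

```text
clock: 18.73
position: [0.4969, 0.0227, 0.0967]
tool_rot: [[-0.996, 0.089, 0.001], [0.089, 0.996, -0.0], [-0.001, -0.0, -1.0]]
contact_force: [0.3, -0.2, 0.2]
gripper_width: 0.0374
```

{"op": "move_arm", "data": {
  "increments": [
    [0, 0, 0, 0, 0, 0, 0.9],
    [0, 0, 0, 0, 0, 0, 0.9],
    [0, 0, 0, 0, 0, 0, 0.9],
    [0, 0, 0, 0, 0, 0, 0.9],
    [0, 0, 0, 0, 0, 0, 0.9],
    [0, 0, 0, 0, 0, 0, 0.9],
    [0, 0, 0, 0, 0, 0, 0.9],
    [0, 0, 0, 0, 0, 0, 0.9],
    [0, 0, 0, 0, 0, 0, 0.9],
    [0, 0, 0, 0, 0, 0, 0.9]
  ]
}}

```text
clock: 19.57
position: [0.4966, 0.0229, 0.0962]
tool_rot: [[-0.996, 0.089, 0.0], [0.089, 0.996, 0.0], [-0.0, 0.0, -1.0]]
contact_force: [-0.8, 1.8, 2.8]
gripper_width: 0.0172
```

{"op": "move_arm", "data": {
  "increments": [
    [0.12, 0.49, 0, 0, 0, 0, 0.9],
    [0.19, 0.99, 0, 0, 0, 0, 0.9],
    [0.19, 1.49, 0, 0, 0, 0, 0.9],
    [0.14, 1.99, 0, 0, 0, 0, 0.9],
    [0.03, 2.48, 0, 0, 0, 0, 0.9],
    [-0.15, 2.96, 0, 0, 0, 0, 0.9],
    [-0.37, 3.41, 0, 0, 0, 0, 0.9],
    [-0.65, 3.83, 0, 0, 0, 0, 0.9],
    [-0.65, 3.83, 0, 0, 0, 0, 0.9],
    [-0.65, 3.83, 0, 0, 0, 0, 0.9]
  ]
}}

```text
clock: 20.4
position: [0.5056, 0.0619, 0.0961]
tool_rot: [[-0.996, 0.088, -0.001], [0.088, 0.996, 0.002], [0.002, 0.002, -1.0]]
contact_force: [-4.0, 4.7, 6.8]
gripper_width: 0.017
```

Run:
```python
from h import *
s=bot.get_state(); f=s["contact_force"]; print(tojig(s["position"]),"F jig",f[:2]@jx,f[:2]@jy,f[2],s["gripper_width"])
def tab(q0,qs):
    for q in qs: print(round(q,2),np.round(-4.2*np.cos(q)+4.2*np.cos(q0),2),np.round(-4.2*np.sin(q)+4.2*np.sin(q0),2))
tab(3.79,np.arange(4.02,6.2,.23)); print(); tab(6.09,np.arange(6.32,8.5,.23)); print(); tab(8.39,np.arange(8.62,10.8,.23))
```

```text
[-36.3 -99.4] F jig -4.357507199740888 4.382071098997116 6.782535038600451 0.01703485993860197
4.02 -0.67 0.7
4.25 -1.47 1.22
4.48 -2.38 1.55
4.71 -3.34 1.66
4.94 -4.3 1.56
5.17 -5.2 1.23
5.4 -6.01 0.71
5.63 -6.68 0.02
5.86 -7.18 -0.81
6.09 -7.47 -1.73

6.32 -0.08 -0.96
6.55 0.07 -1.91
6.78 0.43 -2.81
7.01 0.98 -3.6
7.24 1.7 -4.24
7.47 2.55 -4.7
7.7 3.48 -4.96
7.93 4.44 -4.99
8.16 5.39 -4.81
8.39 6.27 -4.42

8.62 0.77 0.58
8.85 1.38 1.33
9.08 1.81 2.19
9.31 2.03 3.13
9.54 2.03 4.09
9.77 1.81 5.03
10.0 1.38 5.9
10.23 0.77 6.64
10.46 -0.0 7.22
10.69 -0.88 7.62
```

{"op": "move_arm", "data": {
  "increments": [
    [-0.67, 0.7, 0, 0, 0, 0, 0.9],
    [-1.47, 1.22, 0, 0, 0, 0, 0.9],
    [-2.38, 1.55, 0, 0, 0, 0, 0.9],
    [-3.34, 1.66, 0, 0, 0, 0, 0.9],
    [-4.3, 1.56, 0, 0, 0, 0, 0.9],
    [-5.2, 1.23, 0, 0, 0, 0, 0.9],
    [-6.01, 0.71, 0, 0, 0, 0, 0.9],
    [-6.68, 0.02, 0, 0, 0, 0, 0.9],
    [-7.18, -0.81, 0, 0, 0, 0, 0.9],
    [-7.47, -1.73, 0, 0, 0, 0, 0.9]
  ]
}}

```text
clock: 21.23
position: [0.5792, 0.0356, 0.0961]
tool_rot: [[-0.996, 0.089, -0.001], [0.089, 0.996, -0.0], [0.001, -0.0, -1.0]]
contact_force: [-6.8, 3.0, 9.4]
gripper_width: 0.0168
```

Run:
```python
from h import *
s=bot.get_state(); f=s["contact_force"]; print(tojig(s["position"]),"F jig",f[:2]@jx,f[:2]@jy,f[2],s["gripper_width"],s["tool_rot"][2])
```

```text
[  39.3 -119.1] F jig -7.053335066972078 2.422670694835329 9.3724100735411 0.016834762726470456 [ 1.16847681e-03 -2.19499039e-04 -9.99999293e-01]
```

{"op": "move_arm", "data": {
  "increments": [
    [0, -0.96, -0.1, 0, 0, 0, 0.9],
    [0.15, -1.91, -0.1, 0, 0, 0, 0.9],
    [0.51, -2.81, -0.1, 0, 0, 0, 0.9],
    [1.06, -3.6, -0.1, 0, 0, 0, 0.9],
    [1.78, -4.24, -0.1, 0, 0, 0, 0.9],
    [2.63, -4.7, -0.1, 0, 0, 0, 0.9],
    [3.56, -4.96, -0.1, 0, 0, 0, 0.9],
    [4.52, -4.99, -0.1, 0, 0, 0, 0.9],
    [5.47, -4.81, -0.1, 0, 0, 0, 0.9],
    [6.35, -4.42, -0.1, 0, 0, 0, 0.9]
  ]
}}

```text
clock: 22.07
position: [0.5123, -0.0002, 0.0964]
tool_rot: [[-0.996, 0.09, 0.004], [0.09, 0.996, 0.004], [-0.003, 0.004, -1.0]]
contact_force: [13.3, 15.3, -11.8]
gripper_width: 0.0171
```

Run:
```python
from h import *
s=bot.get_state(); f=s["contact_force"]; print(tojig(s["position"]),"F jig",f[:2]@jx,f[:2]@jy,f[2],s["gripper_width"])
c=cam("top");d=cam("side")
A=cv2.resize(c["img"][165:225,165:272],None,fx=5,fy=5,interpolation=cv2.INTER_CUBIC)[:,:,::-1]
B=cv2.resize(d["img"][140:220,200:290],None,fx=5,fy=5,interpolation=cv2.INTER_CUBIC)[:,:,::-1]
o=np.zeros((600,800,3),np.uint8);o[:A.shape[0],:A.shape[1]]=A;o[300:,350:]=cv2.resize(B,(450,300)) if 0 else B[:300]
cv2.imwrite("pics/mid.png",o)
```

```text
[ -24.2 -160.7] F jig 11.938397401754026 16.369914205285742 -11.807926186427315 0.017105333750221448
```

View pics/mid.png

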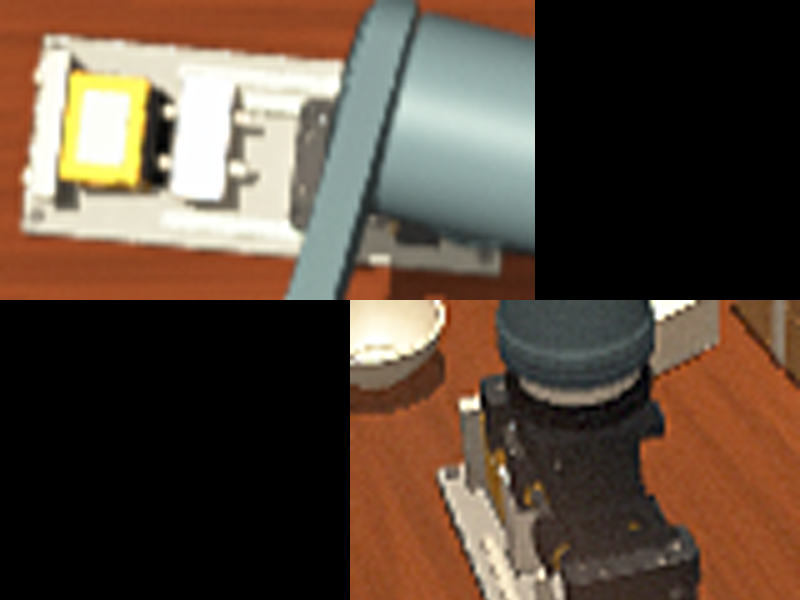

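Top view: the carriage has advanced, the pad is on the tin (pixel (150,130)), and the tin is close to the fence. I'll measure this and refine the wheel axis.

```bash
cat > meas.py <<'E'
from h import *
def meas(c):
    # edges along jig y on line through jig x=-1, z=.077 : sampled grey profile
    out={}
    g=c["img"].astype(np.float32)
    ys=np.arange(-45,100,.5)/1000; L=np.zeros((len(ys),3))
    for xo in np.arange(-.008,.008,.001):
        uv=np.array([proj(c,[*(O+jx*(xo-.001)+jy*y),.077]) for y in ys],np.float32)
        L+=cv2.remap(g,uv[:,0].reshape(-1,1),uv[:,1].reshape(-1,1),cv2.INTER_CUBIC)[:,0]/16
    return ys*1000,L
E
python3 - <<'E'
from meas import *
from scipy.optimize import least_squares
for n,c in(("C1",np.load("C1.npy",allow_pickle=True).item()["top"]),("now",cam("top"))):
    ys,L=meas(c)
    print(n); print([(round(float(y)),*map(int,l[[0,2]])) for y,l in zip(ys[::4],L[::4])])
P=np.array([[-36.3,-99.4],[39.3,-119.1],[-24.2,-160.7]])
r=least_squares(lambda p:np.hypot(*(P-p[:2]).T)-42,[0,-126]); print(r.x,r.fun)
for p in P: 
    d=p-r.x; print("q",np.arctan2(-d[1],d[0])%(2*np.pi))
E
```

```text
C1
[(-45, 101, 80), (-43, 108, 84), (-41, 162, 142), (-39, 233, 226), (-37, 259, 261), (-35, 255, 255), (-33, 254, 255), (-31, 253, 254), (-29, 254, 255), (-27, 254, 255), (-25, 254, 255), (-23, 253, 254), (-21, 253, 254), (-19, 253, 255), (-17, 254, 255), (-15, 255, 256), (-13, 261, 260), (-11, 224, 212), (-9, 150, 127), (-7, 74, 60), (-5, 24, 20), (-3, 10, 9), (-1, 12, 10), (1, 34, 27), (3, 49, 39), (5, 49, 39), (7, 61, 52), (9, 86, 58), (11, 102, 42), (13, 96, 29), (15, 103, 28), (17, 149, 37), (19, 233, 66), (21, 264, 96), (23, 254, 105), (25, 254, 107), (27, 253, 156), (29, 252, 224), (31, 253, 254), (33, 253, 252), (35, 254, 249), (37, 254, 248), (39, 254, 248), (41, 253, 248), (43, 254, 248), (45, 254, 249), (47, 254, 249), (49, 254, 250), (51, 253, 253), (53, 253, 244), (55, 253, 185), (57, 254, 120), (59, 255, 103), (61, 261, 95), (63, 233, 75), (65, 147, 60), (67, 82, 57), (69, 61, 54), (71, 64, 51), (73, 100, 78), (75, 186, 167), (77, 255, 253), (79, 259, 256), (81, 254, 247), (83, 254, 246), (85, 256, 249), (87, 250, 231), (89, 217, 179), (91, 165, 99), (93, 152, 47), (95
[... 620 characters left out ...]
129, 40), (29, 227, 66), (31, 259, 99), (33, 256, 101), (35, 253, 109), (37, 250, 153), (39, 251, 232), (41, 253, 260), (43, 253, 250), (45, 253, 249), (47, 253, 248), (49, 253, 248), (51, 253, 248), (53, 253, 248), (55, 253, 248), (57, 254, 248), (59, 253, 250), (61, 253, 257), (63, 252, 236), (65, 253, 165), (67, 254, 111), (69, 257, 93), (71, 254, 86), (73, 204, 88), (75, 203, 163), (77, 253, 252), (79, 257, 256), (81, 254, 247), (83, 254, 245), (85, 256, 248), (87, 250, 231), (89, 217, 179), (91, 165, 99), (93, 152, 47), (95, 158, 33), (97, 158, 35), (99, 156, 36)]
[  -2.51720871 -124.58627824] [0.1381727  0.17556394 0.12296686]
q 3.78223050709901
q 6.152733708145995
q 2.1115121875187874
```

{"op": "move_arm", "data": {
  "increments": [
    [0.51, 0.46, 0.06, 0, 0, 0, 0.9],
    [0.97, 0.94, 0.06, 0, 0, 0, 0.9],
    [1.36, 1.44, 0.06, 0, 0, 0, 0.9],
    [1.66, 1.99, 0.06, 0, 0, 0, 0.9],
    [1.88, 2.58, 0.06, 0, 0, 0, 0.9],
    [2.01, 3.2, 0.06, 0, 0, 0, 0.9],
    [2.05, 3.82, 0.06, 0, 0, 0, 0.9],
    [1.99, 4.45, 0.06, 0, 0, 0, 0.9],
    [1.85, 5.06, 0.06, 0, 0, 0, 0.9],
    [1.61, 5.64, 0.06, 0, 0, 0, 0.9]
  ]
}}

```text
clock: 23.05
position: [0.5008, 0.0557, 0.0963]
tool_rot: [[-0.996, 0.089, -0.001], [0.089, 0.996, -0.001], [0.001, -0.001, -1.0]]
contact_force: [1.3, -4.5, -3.9]
gripper_width: 0.017
```

```bash
cat >> meas.py <<'E'
def edges(c):
    ys,L=meas(c); r=L[:,0]; b=L[:,2]
    def cross(s,lo,hi,t,up):
        for i in range(len(ys)-1):
            if lo<=ys[i]<hi and ((s[i]<t<=s[i+1]) if up else (s[i]>t>=s[i+1])): return round(float(ys[i]+.5*(t-s[i])/(s[i+1]-s[i])),1)
    cb=cross(b,-48,0,150,True); cf=cross(b,cb+10,cb+45,130,False); tb=cross(r,cf+5,45,150,True)
    lab=(cross(b,tb+5,55,180,True),cross(b,tb+25,75,180,False))
    return dict(carr_back=cb,carr_front=cf,tin_back=tb,label=lab,fence=cross(b,70,80,165,True))
E
python3 - <<'E'
from meas import *
print(edges(np.load("C1.npy",allow_pickle=True).item()["top"]))
c=cam("top");print(edges(c))
s=bot.get_state(); f=s["contact_force"]; p=tojig(s["position"]); d=p-[-2.5,-124.6]; print(p,np.hypot(*d),np.arctan2(-d[1],d[0])+4*np.pi,"F jig",f[:2]@jx,f[:2]@jy,f[2],s["gripper_width"])
E
```

```text
{'carr_back': -40.8, 'carr_front': -9.0, 'tin_back': 17.0, 'label': (27.7, 55.1), 'fence': 75.0}
{'carr_back': -23.3, 'carr_front': 14.5, 'tin_back': 28.1, 'label': (37.8, 65.0), 'fence': 75.1}
[ -40.1 -105.2] 42.30980973722288 9.901109878888901 F jig 2.8388341653705864 -1.5846232106873093 -4.800972145167751 0.017394476368755168
```

{"op": "move_arm", "data": {
  "increments": [
    [0, 0, 0, 0, 0, 0, 0.7],
    [0, 0, 0, 0, 0, 0, 0.5],
    [0, 0, 0, 0, 0, 0, 0.4],
    [0, 0, 0, 0, 0, 0, 0.4],
    [0, 0, 0, 0, 0, 0, 0.4],
    [0, 0, -1, 0, 0, 0, 0.4],
    [0, 0, -3, 0, 0, 0, 0.4],
    [0, 0, -6, 0, 0, 0, 0.4],
    [0, 0, -9, 0, 0, 0, 0.4],
    [0, 0, -12, 0, 0, 0, 0.4]
  ]
}}

```text
clock: 23.93
position: [0.5006, 0.0557, 0.2184]
tool_rot: [[-0.996, 0.089, -0.0], [0.089, 0.996, 0.0], [0.0, 0.0, -1.0]]
contact_force: [1.0, -0.4, 0.6]
gripper_width: 0.0529
```

{"op": "move_arm", "data": {
  "increments": [
    [3, -3, 0, 0, 0, 0, 0.4],
    [6, -6, 0, 0, 0, 0, 0.4],
    [8, -9, 0, 0, 0, 0, 0.4],
    [10, -12, 0, 0, 0, 0, 0.4],
    [12, -15, 0, 0, 0, 0, 0.4],
    [12, -19, 0, 0, 0, 0, 0.4],
    [12, -22, 0, 0, 0, 0, 0.4],
    [12, -24, 0, 0, 0, 0, 0.4],
    [12, -24, 0, 0, 0, 0, 0.4],
    [12, -24, 0, 0, 0, 0, 0.4]
  ]
}}

```text
clock: 24.77
position: [0.3599, -0.1732, 0.217]
tool_rot: [[-0.996, 0.091, 0.0], [0.091, 0.996, 0.0], [-0.0, 0.0, -1.0]]
contact_force: [-1.3, -0.2, -0.2]
gripper_width: 0.0529
```

Run:
```python
from meas import *
c=cam("top");d=cam("side");print(edges(c))
P=sub(c,(175,172,205,210),lambda h:((h[...,0]>20)&(h[...,0]<35)&(h[...,1]>120)&(h[...,2]>150)))
r=rect(c,P,.076); print("tin",r,tojig(np.array(r[0])/1000)); print(bot.get_state()["position"])
A=cv2.resize(c["img"][165:225,165:272],None,fx=7,fy=7,interpolation=cv2.INTER_CUBIC)[:,:,::-1]
B=cv2.resize(d["img"][140:240],(512*1,100))[:,:,::-1]
o=np.zeros((600,800,3),np.uint8);o[:420,:749]=A; o[420:,:270]=cv2.resize(d["img"][150:230,210:330],(270,180),interpolation=cv2.INTER_CUBIC)[:,:,::-1]
o[420:,270:800]=cv2.resize(c["img"],(530,397))[150:330,:,::-1]
cv2.imwrite("pics/end.png",o)
```

```text
{'carr_back': -16.7, 'carr_front': 14.6, 'tin_back': 28.1, 'label': (37.8, 65.0), 'fence': 75.1}
tin ((554.1064453125, 208.5384979248047), (46.30355453491211, 63.60561752319336), 84.95748901367188) [-0.9 50.9]
[ 0.36010849 -0.17179661  0.21655615]
```

View pics/end.png

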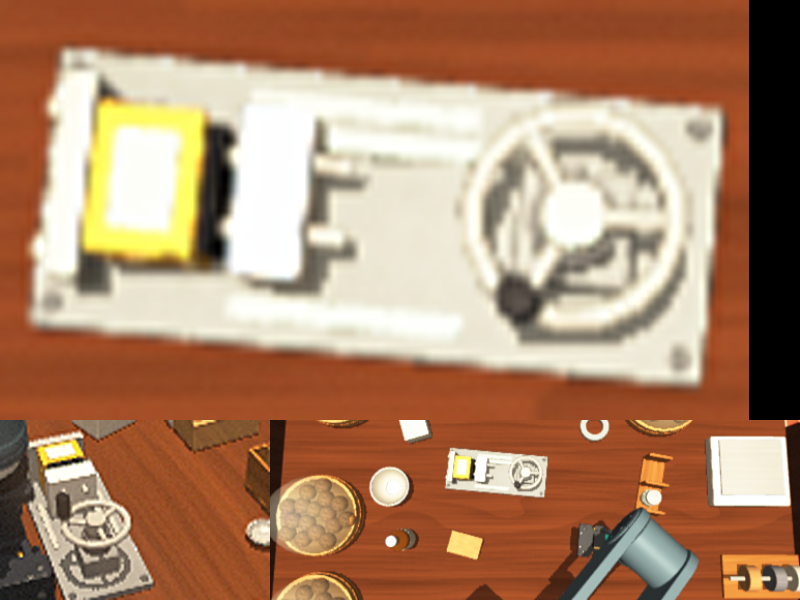

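The last picture shows the tin flush to the fence at (90–205, 180) and square to it. The pad bears on its back. The guide pins stick out of the carriage back about 5 mm more than before, so the spring is about half compressed. The arm is clear and the other things are in place, so I'm handing in.

```bash
python3 -c "
from station import bot
print(bot.sign_off())"
```

```text
the job is handed in; nothing more can be done
None
```

I took the gold tin out of the stand, set it down once on the table to change grip, and stood it in the jig between the fence and the pad. After letting go of it, I wound the wheel clockwise by the crank, from about 2.8 to about 9.9 rad. Then I released the crank and moved the arm clear before handing in, at about 25 s of the 70 s allowed.

**Tin:** it is upright, against the fence and square to the jig within measurement. It measured at jig (-0.9, 50.9) mm, about 0.4 mm off the fence's measured centre line. The tin stayed put when I let go of the crank.

**Spring:** it is squeezed about 4–5 mm of its 10 mm, estimated from three things:
- how far the carriage moved compared with the tin;
- how much the gap between carriage and tin shrank, which came out lower, at about 3.3 mm;
- how far the pins stick out behind the carriage.

**Checks that disagreed:**
- **Jig centre line:** it differed by about 1 mm between the base plate and the fence.
- **Wheel axis:** my first estimate was about 1.5 mm off. That side-loaded the crank by up to about 20 N until I corrected it.
- **Carriage travel:** it read 23.6 mm in the picture against 24.7 mm expected from the wheel angle.

**Slip on the approach:** my first move went the wrong way because of an arithmetic error, and the next ones overshot the tin. The arm touched nothing and I corrected it before the grasp.

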